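# Rack the tape rolls from the desk drawer

### The arm

A 6-joint arm with a two-finger parallel gripper is mounted at the origin on the work surface. World frame = base frame: x ahead of the robot, y to its left, z up, the work surface at z = 0. Lengths are in mm, angles in rad, forces in N, time in s.
With the tool pointing down it reaches from about 300 to 775 mm from the base axis. Payload 14.6 kg.
Tool frame: the origin (TCP) lies between the finger pads; the fingertips stand manip.nose_length ahead of it and the grasp point (between the pads) lies 11 mm behind it (manip.nose_length is the distance from the TCP to the fingertips, in mm); z points along the fingers, y is the line along which they close (so a half turn about z gives the same grasp; the last joint's range is limited). The gripper opens to 94 mm and grips with 3 to 60 N. Pads are 16 mm wide; open, the fingers measure 119 mm over their backs; the gripper's body (75 mm by 177 mm) begins 78 mm behind the grasp point.
Start: joints at [1.049, 0.3, 1.521, -0, 1.321, -0.067], TCP at [241.601, 494.083, 213.446] pointing down, gripper open.
Joint ranges: [-3.03, 3.03], [-0.79, 2.21], [0.23, 2.52], [-1.04, 4.18], [0, 3.07], [-2.55, 2.55]. Speed limits (rad/s): [2.22, 2.22, 2.57, 3.14, 3.14, 3.14].

### API

Orientations are given as [roll, pitch, yaw] about the fixed x, y, z axes, in that order (R = Rz(yaw) Ry(pitch) Rx(roll)).
In Python, from cell import manip, cams, job gives the robot as it stands.
- The arm moves only by the tool jog_arm, never from a script. Its argument "commands" is a list of rows, each an object of numbers: "dx", "dy", "dz": the shift along the tool's x, y, z each as a share of 40 mm, from -1 to 1; "ax", "ay", "az": the turn, a rotation vector about the tool's x, y, z each as a share of 10 degrees, from -1 to 1; "gripper": the closure, from 0 (fully open) to 1 (shut). A call has 1 to 10 rows; each row shifts and turns the commanded pose from where the row before left it, along the tool's axes as they then stand; what a row does not reach is not made up. A row lasts 1/8 s, in which the tool goes at most 62.5 mm and 10.7 degrees, less where a joint would pass 70% of its speed; a pose out of reach is approached as far as the arm can. A call with a number of a shift or a turn outside -1 to 1 is refused whole. A call with a gripper value outside its range is refused whole. The fingers move at their own pace and stop on an object; "squeeze" is the grip in N (left out, the last holds). Time passes only in rows, so rows that do not move let the fingers close. It gives the time, the measured TCP pose, the force, the opening and the grip force at its end, in the units of the state.
- manip.read_state(): the state, without advancing time (a new reading comes with each control period).
- cams.camera(name): name is "scene" or "top" or "wrist"; returns a dict with "image" (420x560x3 uint8, red, green, blue), "fx", "fy", "cx", "cy" (pixels), "world_to_cam" (4x4, takes a point from world to camera coordinates). Camera axes: x right, y down, z forward; pixel columns grow to the right and rows downward; lengths in mm; the calibration is good to about 2 mm. A picture is of the moment at which its call begins. There is no depth.
- job.sign_off(): hands the job in; it is judged then, once.
The state is a dict: "clock": time; "joints": joint angles; "qd": joint speeds; "effort": joint torques, N m; "eef_pos": TCP position; "eef_rot": TCP orientation; "wrist_force": force on the tool from outside, world axes, zero at the start; "moment": the same for the moment, N m; "finger_gap": finger opening in mm; "finger_force": force on a finger pad.
Only numpy, scipy, OpenCV 4.12 (cv2) and the standard library are available. Lean on these libraries where they do the work, as an engineer would, in place of code of your own. Each camera call takes 0.05 s, during which the arm holds its last target. There are 200 camera calls.

### The job

Pull open the top drawer of the small drawer unit by its handle, take out the two rolls of tape and thread them onto the upright spindle, the wide roll first, fully down on the base, and the narrow roll on top of it. Leave the closed round tin in the drawer and shut the drawer fully again. Do not shift or knock over the other things on the desk.

Things in the scene. Friction and masses are not known exactly. Their poses are not given: they have to be found in the camera images.
- unit_drawer0 (a joint): Top one of two drawers, one over the other, of a beige desktop drawer unit (fixed, 300 mm deep, 300 wide, 160 tall, papers up to 30 mm high on the back of its top). Value = how far it is pulled out, m: 0 shut, 0.21 at its stop; it may start slightly ajar. It slides level, stiffly enough to stay where it is left. Inside: 255 mm wide, 48 mm deep, open on top.
- unit_drawer0_handle (a point): Middle of the top drawer's handle, moves with it: level bar 11 mm thick, 120 long (y), a stem 51 mm either side. +x points into the drawer (it opens along -x), z up. In this frame: drawer face x = 0.042; inside of its front x = 0.063; inner side walls y = +-0.129; inner floor z = -0.032; front's top edge z = 0.027; unit's flat top z = 0.038, its front edge at x = 0.057 when shut.
- wide_roll: The wide roll of brown tape, lying flat in the top drawer: ring 60 mm outside, 27 mm bore, 34 mm tall. Origin on its axis at its underside, z along the axis.
- narrow_roll: The narrow roll of brown tape, lying flat in the top drawer: ring 48 mm outside, 27 mm bore, 20 mm tall. Origin on its axis at its underside, z along the axis.
- tin: Closed round steel tin, no hole, lying in the top drawer beside the rolls: 51 mm across, 25 mm tall. Origin at the centre of its underside. It stays in the drawer.
- spindle: Tape spindle standing on the desk, fixed: dark base disc 88 mm across and 10 mm thick, with an upright steel post 20 mm thick in its centre whose tapered tip is 74 mm above the desk. Origin at the centre of its underside, z up.
- mug: White mug, 78 mm across, 90 mm tall, handle at its +y reaching about 70 mm from the axis; origin at the centre of its underside.
- pen_cup: Black pen cup, 74 mm across, 100 mm tall, the pens reach 175 mm; origin at the centre of its underside.
- stapler: Stapler, 140 mm along its x, 34 wide, 53 tall; origin at the centre of its underside.
- tape_measure: Tape measure standing on edge, 85 mm along its x, 37 wide, 66 tall; origin at the centre of its underside.
- calculator: Desk calculator, 160 x 110 x 19 mm, lying flat; origin at the centre of its underside.
- stamp: Wooden-handled rubber stamp standing upright, 36 mm across, 60 mm tall; origin at the centre of its underside.
There are look-alikes about, which are no part of the job. What is shaped like the spindle but blue, orange or yellow is not meant.

How it is judged (in metres and radians):
On the way, in this order (a step that is already met when the one before it is completed fails the run):
1. the top drawer is pulled open at least 8 cm (value of joint unit_drawer0 above 0.08 m), for 0.1 s.
2. the wide roll is fully down on the spindle's base (horizontal distance between wide_roll and spindle below 0.006 m and z of wide_roll in the frame of spindle between 0.005 and 0.015 m and angle between wide_roll's own z axis and vertical below 0.1 rad), for 0.2 s.
3. the narrow roll is fully down on the spindle on top of the wide roll (all of step 2 and horizontal distance between narrow_roll and spindle below 0.006 m and z of narrow_roll in the frame of spindle between 0.039 and 0.049 m and angle between narrow_roll's own z axis and vertical below 0.1 rad), for 0.2 s.
At the end, for the whole second after the job is handed in: Both rolls lie flat on the spindle (axis within 6 mm of the post's, height within 5 mm, tilt under 0.1 rad), the wide roll on the base and the narrow roll on the wide one, released and at rest; the top drawer is shut to within 10 mm with the tin still in it (all of step 3 and linear speed of each of wide_roll, narrow_roll, tin below 0.02 m/s and value of joint unit_drawer0 below 0.01 m and x of tin in the frame of unit_drawer0_handle between 0.05 and 0.32 m and y of tin in the frame of unit_drawer0_handle between -0.13 and 0.13 m and z of tin in the frame of unit_drawer0_handle between -0.045 and 0.02 m); the robot touches nothing.
It fails at once if another thing on the desk is shifted by more than 3 cm (distance of any of mug, pen_cup, stapler, tape_measure, calculator, stamp from where it was at the start of the episode above 0.03 m).
It fails at once if another thing on the desk is knocked over (angle between any of mug, pen_cup, stapler, tape_measure, calculator, stamp's own z axis and vertical above 0.4 rad).
It also fails if it takes over 67 s, if anything falls off the work surface, if the arm or the gripper's body presses on something with over 40 N, if the wrist force passes 120 N, or if a joint passes its speed limit or range.

## Working session

There is one attempt and no reset: what is moved stays moved. The work goes in short steps, Python scripts to look and compute and a tool call to move; the robot and the scene stay as the last step left them, time stands still between calls to the robot, and variables do not carry over. Pictures are saved under pics/ and viewed, at most 10 in all, crops included, and the job is handed in when it is done.

Besides the shell and the picture viewer there is one more tool, called after ">>>" in YAML: its name, and indented under it one key for each argument. jog_arm: Moves the arm, as the interface text tells. Shift numbers are shares of 40 mm and turn numbers shares of 10 degrees, none past 1 either way. Its arguments: {"type":"object","properties":{"commands":{"type":"array"},"squeeze":{"type":"number"}},"required":["commands"]}

```bash
ls; mkdir -p pics; cat > h.py <<'E'
from cell import manip,cams,job
import numpy as np,cv2
def shot(n,f):
    c=cams.camera(n); cv2.imwrite(f'pics/{f}.png',c['image'][:,:,::-1])
    np.savez(f'pics/{f}.npz',**c); return c
def ray(c,u,v):
    T=np.array(c['world_to_cam']);R=T[:3,:3];o=-R.T@T[:3,3]
    d=R.T@np.array([(u-c['cx'])/c['fx'],(v-c['cy'])/c['fy'],1]);return o,d
def at(c,u,v,z):
    o,d=ray(c,u,v);return (o+d*(z-o[2])/d[2]).round(1)
def proj(c,p):
    T=np.array(c['world_to_cam']);q=T[:3,:3]@np.array(p,float)+T[:3,3]
    return np.array([c['fx']*q[0]/q[2]+c['cx'],c['fy']*q[1]/q[2]+c['cy']]).round(1)
E
python3 - <<'E'
from h import *
a=shot('scene','s0');b=shot('top','t0')
im=np.hstack([a['image'],b['image']]);
for c in(a,b): print(c['fx'],ray(c,280,210))
print(manip.nose_length,manip.read_state())
E
```

```text
pics
518.6340365303962 (array([1334.34122928, -267.17805872, 1230.41474498]), array([-0.57268083,  0.19426153, -0.79661783]))
515.0913379422034 (array([ 462.68618051,   14.68419656, 1522.45609653]), array([ 0.04506459,  0.00537127, -0.99907793]))
8.0 {'clock': 0.1, 'joints': array([ 1.04941587e+00,  3.00374346e-01,  1.52152889e+00, -7.20236582e-06,
        1.32069647e+00, -6.66240037e-02]), 'qd': array([-0.00102735, -0.00294404, -0.00157602,  0.00023579, -0.00314441,
        0.00228954]), 'effort': array([ 1.90926003e-03, -5.32639432e+01, -3.53286052e+01,  7.09711318e-02,
        2.34627194e-02, -3.71747637e-05]), 'eef_pos': array([241.48488492, 493.89395859, 212.96147674]), 'eef_rot': array([-3.14058737e+00, -6.00833018e-05,  2.68683796e+00]), 'wrist_force': array([ 0.01668837,  0.0195282 , -0.92024353]), 'moment': array([-0.03777981,  0.0076771 , -0.00853172]), 'finger_force': 0.0, 'finger_gap': 93.8244870793712}
```

View pics/t0.png

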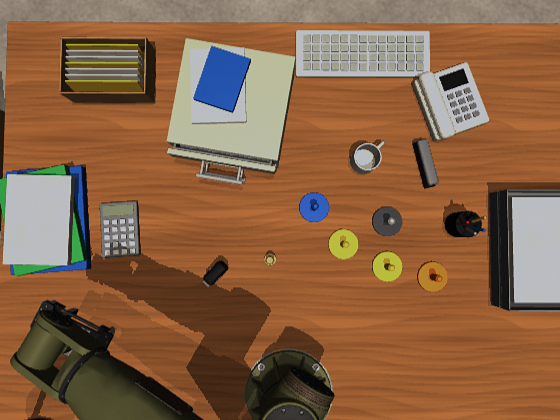

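View pics/s0.png

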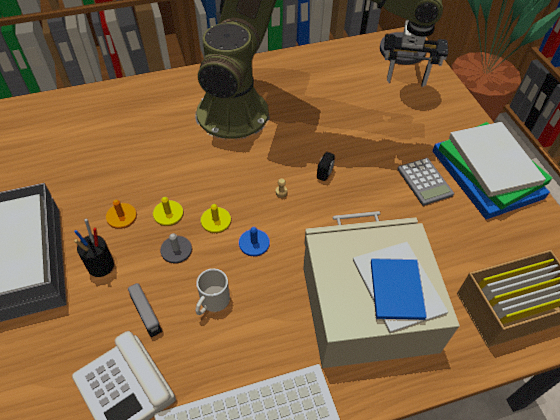

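The top view shows the drawer handle at (220,173) and the dark spindle at (387,221). The spindle look-alikes are blue (314,207), yellow (344,243) and (387,266), and orange (432,276). The dark grey one with the steel post at (387,221), scene (176,248), fits the description. I'll check it in one close crop.

```bash
python3 - <<'E'
from h import *
a=np.load('pics/s0.npz');b=np.load('pics/t0.npz')
A,B=a['image'],b['image']
f=lambda I,r,c,h,w,k:cv2.resize(I[r:r+h,c:c+w],(w*k,h*k),interpolation=cv2.INTER_CUBIC)
x=np.hstack([f(B,135,155,55,130,3),f(B,190,350,55,70,3)*1])   # 165 x 390+210
y=np.hstack([f(A,200,300,55,130,3),f(A,220,145,55,70,3)])
cv2.imwrite('pics/c0.png',np.vstack([x,y])[:,:,::-1])
E
```

```text
(no output)
```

View pics/c0.png

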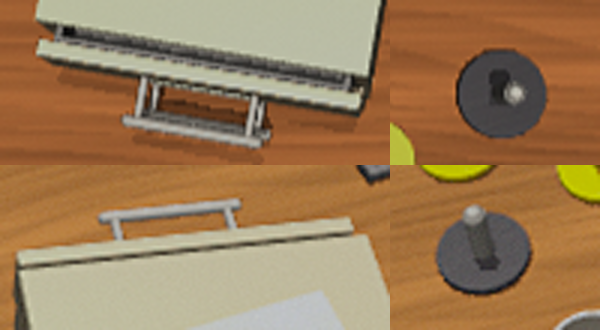

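The crop confirms the dark grey disc with the steel post: base (387,221), tip (391,221) in the top view. The upper handle bar ends are at top (197,175) and (243,183), and at scene (334,217) and (379,213).

```bash
python3 - <<'E'
from h import *
a=np.load('pics/s0.npz');b=np.load('pics/t0.npz')
def tri(ps):
    M=np.zeros((3,3));v=np.zeros(3)
    for c,u,w in ps:
        o,d=ray(c,u,w);d/=np.linalg.norm(d);P=np.eye(3)-np.outer(d,d);M+=P;v+=P@o
    return np.linalg.solve(M,v).round(1)
L=at(b,197,175,122);R=at(b,243,182.7,122);print('hand',L,R,np.linalg.norm(L-R))
print(at(a,379.3,212.7,122),at(a,334,217.3,122))
print(tri([(b,197,175),(a,379.3,212.7)]),tri([(b,243,182.7),(a,334,217.3)]))
# blob spindle disc
for c,box in((b,(195,365,50,50)),(a,(225,150,50,55))):
    r,q,h,w=box;I=c['image'][r:r+h,q:q+w].astype(int)
    m=((I.max(2)-I.min(2))<22)&(I.max(2)<110)
    m=m.astype(np.uint8);n,l,s,ce=cv2.connectedComponentsWithStats(m);k=1+np.argmax(s[1:,4])
    hull=cv2.convexHull(np.argwhere(l==k)[:,::-1].astype(np.int32));e=cv2.fitEllipse(hull);print('sp',s[k],e,at(c,e[0][0]+q,e[0][1]+r,9))
print(at(b,391.3,221,72),at(a,145+(474-390)/3,220+(213-165)/3,72))
for n,u,v in(('unit front L',168,150),('unit front R',278,170),('UL',186,40),('UR',295,56)): print(n,at(b,u,v,160))
E
```

```text
hand [621. 249. 122.] [600.2 123.3 122. ] 127.40930107335178
[623.  255.4 122. ] [602.2 133.3 122. ]
[622.2 252.1 122. ] [601.8 127.9 123.5]
sp [  7  12  30  29 654] ((21.67208480834961, 25.881397247314453), (28.924346923828125, 29.350128173828125), 107.76337432861328) [ 499.6 -291.     9. ]
sp [ 11  11  31  27 634] ((25.643375396728516, 24.217281341552734), (26.395334243774414, 30.873125076293945), 76.25236511230469) [ 503.2 -289.4    9. ]
[ 497.8 -291.3   72. ] [ 502.2 -287.2   72. ]
unit front L [683.3 320.5 160. ]
unit front R [630.6  27.6 160. ]
UL [982.  276.4 160. ]
UR [939.2 -17.3 160. ]
```

>>> jog_arm:
  commands:
    - {"az": 1,"gripper": 0.55}
    - {"az": 1}
    - {"az": 1}
    - {"az": 1}
    - {"az": 1}
    - {"az": 1}
    - {"az": 1}
    - {"az": 0.3}
    - {"dy": 0.9,"dx": -0.5}
    - {"dy": 0.9,"dx": -0.5}
  squeeze: 30

```text
schema error: expected keys dx, dy, dz, ax, ay, az, gripper
```

>>> jog_arm:
  commands:
    - {"dy": 0.9,"dx": -0.5}
    - {"dy": 0.9,"dx": -0.5}
    - {"dy": 0.9,"dx": -0.5}
    - {"dy": 0.9,"dx": -0.5}
    - {"dy": 0.9,"dx": -0.5}
    - {"dy": 0.9,"dx": -0.6}
    - {"dy": 0.9,"dx": -0.6}
    - {"dy": 0.9,"dx": -0.6}
    - {"dy": 0.9,"dx": -0.6}
    - {}

```text
schema error: expected keys dx, dy, dz, ax, ay, az, gripper
```

```bash
cat >> h.py <<'E'
from scipy.spatial.transform import Rotation as Ro
def S():
    s=manip.read_state();print(round(s['clock'],2),s['eef_pos'].round(1),np.degrees(s['eef_rot']).round(1),'F',s['wrist_force'].round(1),'gap',round(s['finger_gap'],1),round(s['finger_force'],1));return s
def go(p,yaw=None):
    "tool-axis shift (mm/40) to world point, after turning to yaw (deg) about vertical"
    s=S();R=Ro.from_euler('xyz',s['eef_rot']);
    if yaw is not None:
        d=(yaw-np.degrees(s['eef_rot'][2])+180)%360-180;print('az',round(-d/10,2));R=Ro.from_euler('z',d,degrees=True)*R
    print('shift/40',(R.inv().apply(np.array(p)-s['eef_pos'])/40).round(2),'tilt turn/10',(np.degrees((Ro.from_euler('xyz',s['eef_rot']).inv()*Ro.from_euler('xyz',[np.pi,0,s['eef_rot'][2]])).as_rotvec())/10).round(2))
E
python3 - <<'E'
from h import *
c=shot('wrist','w1');shot('top','t1');go([612,189,111],80.8)
for p in([612,189,122],[622,252,122],[601.5,127.5,122]):print(proj(c,p))
E
```

```text
0.2 [241.6 494.  213.1] [-180.    -0.   153.9] F [ 0.3 -0.8  0.2] gap 93.7 0.0
az 7.31
shift/40 [-6.05 10.36  2.55] tilt turn/10 [-0. -0.  0.]
[200.8 545.6]
[245.4 536.7]
[158.2 553.7]
```

View pics/w1.png

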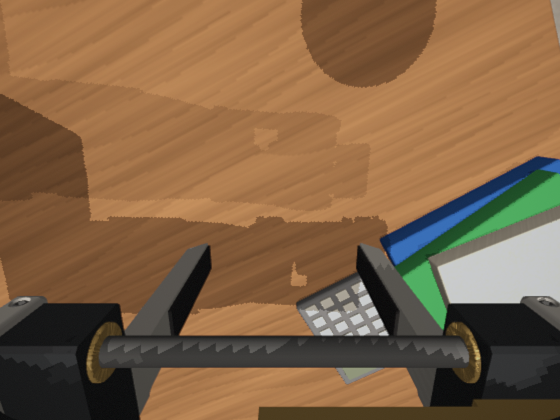

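The schema needs every key in each row, so the arm hasn't moved. The wrist view shows the open fingers at (205,270) and (365,270), still over the desk and calculator.

>>> jog_arm:
  commands:
    - {"dx": 0,"dy": 0,"dz": 0,"ax": 0,"ay": 0,"az": 1,"gripper": 0.55}
    - {"dx": 0,"dy": 0,"dz": 0,"ax": 0,"ay": 0,"az": 1,"gripper": 0.55}
    - {"dx": 0,"dy": 0,"dz": 0,"ax": 0,"ay": 0,"az": 1,"gripper": 0.55}
    - {"dx": 0,"dy": 0,"dz": 0,"ax": 0,"ay": 0,"az": 1,"gripper": 0.55}
    - {"dx": 0,"dy": 0,"dz": 0,"ax": 0,"ay": 0,"az": 1,"gripper": 0.55}
    - {"dx": 0,"dy": 0,"dz": 0,"ax": 0,"ay": 0,"az": 1,"gripper": 0.55}
    - {"dx": 0,"dy": 0,"dz": 0,"ax": 0,"ay": 0,"az": 1,"gripper": 0.55}
    - {"dx": 0,"dy": 0,"dz": 0,"ax": 0,"ay": 0,"az": 0.3,"gripper": 0.55}
    - {"dx": -0.5,"dy": 0.9,"dz": 0,"ax": 0,"ay": 0,"az": 0,"gripper": 0.55}
    - {"dx": -0.5,"dy": 0.9,"dz": 0,"ax": 0,"ay": 0,"az": 0,"gripper": 0.55}
  squeeze: 30

```text
clock: 1.45
eef_pos: [306.9, 442.6, 213.3]
eef_rot: [-3.141, 0.0, 1.414]
wrist_force: [-0.3, 1.0, 0.3]
finger_gap: 42.5
finger_force: 0.0
```

>>> jog_arm:
  commands:
    - {"dx": -0.5,"dy": 0.9,"dz": 0,"ax": 0,"ay": 0,"az": 0,"gripper": 0.55}
    - {"dx": -0.5,"dy": 0.9,"dz": 0,"ax": 0,"ay": 0,"az": 0,"gripper": 0.55}
    - {"dx": -0.5,"dy": 0.9,"dz": 0,"ax": 0,"ay": 0,"az": 0,"gripper": 0.55}
    - {"dx": -0.5,"dy": 0.9,"dz": 0,"ax": 0,"ay": 0,"az": 0,"gripper": 0.55}
    - {"dx": -0.5,"dy": 0.9,"dz": 0,"ax": 0,"ay": 0,"az": 0,"gripper": 0.55}
    - {"dx": -0.6,"dy": 0.9,"dz": 0,"ax": 0,"ay": 0,"az": 0,"gripper": 0.55}
    - {"dx": -0.6,"dy": 0.9,"dz": 0,"ax": 0,"ay": 0,"az": 0,"gripper": 0.55}
    - {"dx": -0.6,"dy": 0.9,"dz": 0,"ax": 0,"ay": 0,"az": 0,"gripper": 0.55}
    - {"dx": -0.6,"dy": 0.9,"dz": 0,"ax": 0,"ay": 0,"az": 0,"gripper": 0.55}
    - {"dx": 0,"dy": 0,"dz": 0,"ax": 0,"ay": 0,"az": 0,"gripper": 0.55}

```text
clock: 2.7
eef_pos: [596.8, 196.5, 212.6]
eef_rot: [-3.141, 0.001, 1.41]
wrist_force: [-0.0, 0.0, -0.5]
finger_gap: 42.4
finger_force: 0.0
```

```bash
python3 - <<'E'
from h import *
c=shot('wrist','w2');go([612,189,111],80.8)
for p in([612,189,122],[622,252,122],[601.5,127.5,122]):print(proj(c,p))
E
```

```text
2.75 [595.8 197.8 212.8] [-179.9    0.    80.8] F [ 0.4 -0.2  0.6] gap 42.4 0.0
az 0.0
shift/40 [-0.15  0.44  2.54] tilt turn/10 [-0.01  0.   -0.  ]
[301.3 222.9]
[302.3 152.2]
[299.7 283.5]
```

View pics/w2.png

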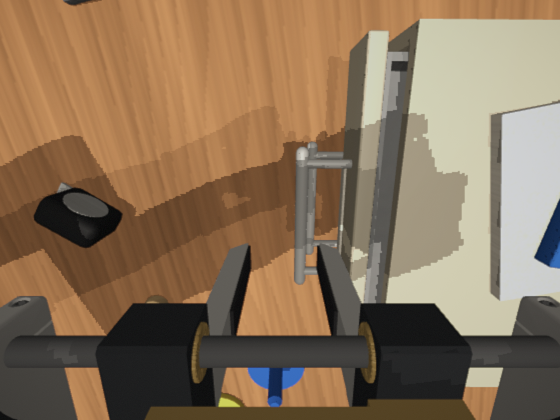

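The handle bar runs from (302,155) to (300,282), which agrees with the predicted pixels, and the finger axis is square to it. Next I descend and grip.

>>> jog_arm:
  commands:
    - {"dx": -0.15,"dy": 0.44,"dz": 0.3,"ax": 0,"ay": 0,"az": 0,"gripper": 0.57}
    - {"dx": 0,"dy": 0,"dz": 0.5,"ax": 0,"ay": 0,"az": 0,"gripper": 0.57}
    - {"dx": 0,"dy": 0,"dz": 0.5,"ax": 0,"ay": 0,"az": 0,"gripper": 0.57}
    - {"dx": 0,"dy": 0,"dz": 0.5,"ax": 0,"ay": 0,"az": 0,"gripper": 0.57}
    - {"dx": 0,"dy": 0,"dz": 0.5,"ax": 0,"ay": 0,"az": 0,"gripper": 0.57}
    - {"dx": 0,"dy": 0,"dz": 0.24,"ax": 0,"ay": 0,"az": 0,"gripper": 0.57}
    - {"dx": 0,"dy": 0,"dz": 0,"ax": 0,"ay": 0,"az": 0,"gripper": 1}
    - {"dx": 0,"dy": 0,"dz": 0,"ax": 0,"ay": 0,"az": 0,"gripper": 1}
    - {"dx": 0,"dy": 0,"dz": 0,"ax": 0,"ay": 0,"az": 0,"gripper": 1}
    - {"dx": 0,"dy": 0,"dz": 0,"ax": 0,"ay": 0,"az": 0,"gripper": 1}
  squeeze: 30

```text
clock: 4.0
eef_pos: [612.2, 190.1, 112.5]
eef_rot: [3.141, -0.0, 1.413]
wrist_force: [-1.1, 0.3, 2.3]
finger_gap: 10.1
finger_force: 30.0
```

>>> jog_arm:
  commands:
    - {"dx": 0,"dy": -0.2,"dz": 0,"ax": 0,"ay": 0,"az": 0,"gripper": 1}
    - {"dx": 0,"dy": -0.4,"dz": 0,"ax": 0,"ay": 0,"az": 0,"gripper": 1}
    - {"dx": 0,"dy": -0.5,"dz": 0,"ax": 0,"ay": 0,"az": 0,"gripper": 1}
    - {"dx": 0,"dy": -0.5,"dz": 0,"ax": 0,"ay": 0,"az": 0,"gripper": 1}
    - {"dx": 0,"dy": -0.5,"dz": 0,"ax": 0,"ay": 0,"az": 0,"gripper": 1}
    - {"dx": 0,"dy": -0.5,"dz": 0,"ax": 0,"ay": 0,"az": 0,"gripper": 1}
    - {"dx": 0,"dy": -0.5,"dz": 0,"ax": 0,"ay": 0,"az": 0,"gripper": 1}
    - {"dx": 0,"dy": -0.5,"dz": 0,"ax": 0,"ay": 0,"az": 0,"gripper": 1}
    - {"dx": 0,"dy": -0.3,"dz": 0,"ax": 0,"ay": 0,"az": 0,"gripper": 1}
    - {"dx": 0,"dy": 0,"dz": 0,"ax": 0,"ay": 0,"az": 0,"gripper": 1}

```text
clock: 5.25
eef_pos: [457.2, 216.2, 112.5]
eef_rot: [3.14, -0.003, 1.413]
wrist_force: [1.5, 12.0, 0.9]
finger_gap: 10.2
finger_force: 30.0
```

```bash
python3 - <<'E'
from h import *
S();b=shot('top','t2');a=shot('scene','s2')
f=lambda I,r,c,h,w,k:cv2.resize(I[r:r+h,c:c+w],(w*k,h*k),interpolation=cv2.INTER_CUBIC)
cv2.imwrite('pics/c2.png',f(b['image'],120,140,130,160,5)[:600,:800,::-1])
E
```

```text
5.25 [457.2 216.2 112.5] [179.9  -0.2  81. ] F [ 1.5 12.   0.9] gap 10.2 30.0
```

View pics/c2.png

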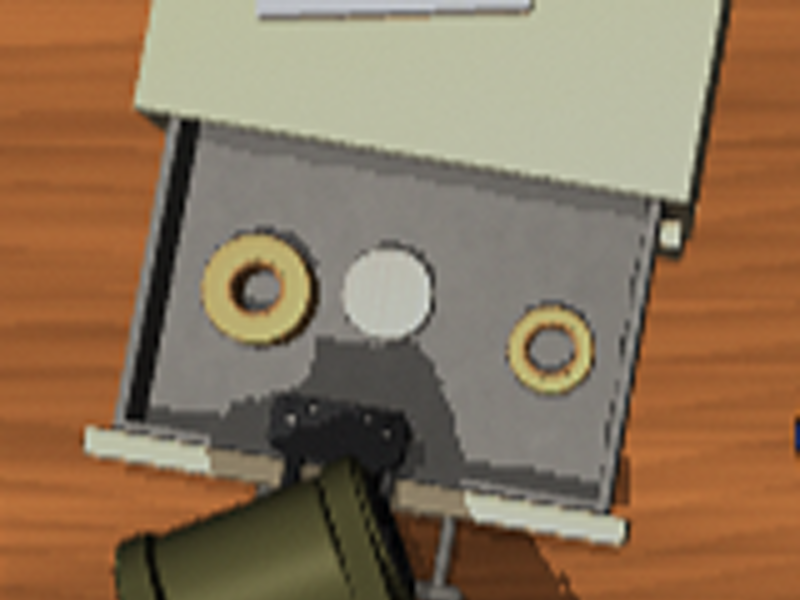

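The drawer is well open. In the crop, the wide roll is at (258,288), the tin at (388,293) and the narrow roll at (551,349). All are fully exposed, with room in front and behind. I'll release, go up and measure.

>>> jog_arm:
  commands:
    - {"dx": 0,"dy": 0,"dz": 0,"ax": 0,"ay": 0,"az": 0,"gripper": 0.57}
    - {"dx": 0,"dy": 0,"dz": 0,"ax": 0,"ay": 0,"az": 0,"gripper": 0.57}
    - {"dx": 0,"dy": 0,"dz": 0,"ax": 0,"ay": 0,"az": 0,"gripper": 0.57}
    - {"dx": 0,"dy": 0,"dz": -1,"ax": 0,"ay": 0,"az": 0,"gripper": 0.57}
    - {"dx": 0,"dy": 0,"dz": -1,"ax": 0,"ay": 0,"az": 0,"gripper": 0.2}
    - {"dx": 0,"dy": 0,"dz": -0.5,"ax": 0,"ay": 0,"az": 0,"gripper": 0.1}
    - {"dx": 0,"dy": 0,"dz": 0,"ax": 0,"ay": 0,"az": 0,"gripper": 0.1}

```text
clock: 6.22
eef_pos: [458.3, 214.6, 212.8]
eef_rot: [3.14, -0.001, 1.413]
wrist_force: [0.1, -0.4, -0.1]
finger_gap: 67.3
finger_force: 0.0
```

```bash
cat >> h.py <<'E'
def rolls(c,boxes):
    out={}
    I=c['image'];h=cv2.cvtColor(I,cv2.COLOR_RGB2HSV).astype(int)
    for n,(r,q,hh,w),z in boxes:
        H=h[r:r+hh,q:q+w];m=((H[...,0]>12)&(H[...,0]<32)&(H[...,1]>75)&(H[...,2]>150)).astype(np.uint8)
        k,l,s,ce=cv2.connectedComponentsWithStats(m)
        if k<2: print(n,'none');continue
        j=1+np.argmax(s[1:,4]);e=cv2.fitEllipse(cv2.convexHull(np.argwhere(l==j)[:,::-1].astype(np.int32)))
        out[n]=at(c,e[0][0]+q,e[0][1]+r,z);print(n,s[j],np.round(e[0]+np.array([q,r]),1),np.round(e[1],1),out[n])
    return out
E
python3 - <<'E'
from h import *
b=np.load('pics/t2.npz')
o=rolls(b,[('wide',(160,172,40,35),124),('narrow',(175,235,30,28),110)])
print('tin',at(b,217.6,178.6,115))
u=np.array([np.cos(np.radians(-9.5)),np.sin(np.radians(-9.5))]);v=np.array([-u[1],u[0]])
for k,p in o.items():
    d=p[:2]-np.array([457.2,216.2]);print(k,(d@u).round(1),(d@v).round(1))
w=o['wide'];go([w[0],w[1],200],81)
E
```

```text
wide [  8   7  22  21 275] [190.5 177.3] [20.9 21.3] [614.5 266.3 124. ]
narrow [  7   7  16  16 133] [249.7 189.4] [16.3 16.4] [582.8 105.8 110. ]
tin [612.  193.6 115. ]
wide 146.9 75.4
narrow 142.1 -88.2
6.22 [458.3 214.6 212.8] [ 1.799e+02 -1.000e-01  8.090e+01] F [ 0.1 -0.4 -0.1] gap 67.3 0.0
az -0.01
shift/40 [1.89 3.65 0.33] tilt turn/10 [ 0.01 -0.01 -0.  ]
```

>>> jog_arm:
  commands:
    - {"dx": 0.4,"dy": 0.7,"dz": 0,"ax": 0,"ay": 0,"az": 0,"gripper": 0.1}
    - {"dx": 0.4,"dy": 0.8,"dz": 0,"ax": 0,"ay": 0,"az": 0,"gripper": 0.1}
    - {"dx": 0.4,"dy": 0.8,"dz": 0,"ax": 0,"ay": 0,"az": 0,"gripper": 0.1}
    - {"dx": 0.4,"dy": 0.8,"dz": 0,"ax": 0,"ay": 0,"az": 0,"gripper": 0.1}
    - {"dx": 0.3,"dy": 0.55,"dz": 0,"ax": 0,"ay": 0,"az": 0,"gripper": 0.1}
    - {"dx": 0,"dy": 0,"dz": 0,"ax": 0,"ay": 0,"az": 0,"gripper": 0.1}

```text
clock: 6.98
eef_pos: [614.4, 266.5, 209.0]
eef_rot: [-3.139, 0.002, 1.412]
wrist_force: [-0.4, -0.5, -0.1]
finger_gap: 84.9
finger_force: 0.0
```

```bash
python3 - <<'E'
from h import *
c=shot('wrist','w3');print(proj(c,[614.5,266.3,124]),proj(c,[582.8,105.8,110]))
o=rolls(c,[('wide',(60,150,230,260),124)])
w=o['wide'];go([w[0],w[1],103],81)
E
```

```text
[283.9 219.7] [278.4 357.7]
wide [    0     0   260    85 17680] [260.4  93.6] [ 97.  361.8] [612.7 373.2 124. ]
7.03 [613.8 266.4 209.6] [-1.799e+02  1.000e-01  8.090e+01] F [-0.2  0.2  0.7] gap 84.8 0.0
az -0.01
shift/40 [ 2.64 -0.44  2.66] tilt turn/10 [-0.01  0.01 -0.  ]
```

View pics/w3.png

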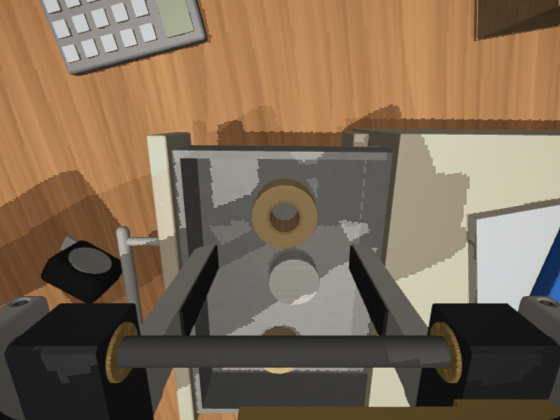

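The wrist view shows the wide roll's top ring centred at about (284.5,213), with the tin at (294,282) behind it. The fingers straddle the roll front and back with clearance.

```bash
python3 - <<'E'
from h import *
c=np.load('pics/w3.npz')
o=rolls(c,[('wide',(170,240,90,90),124)])
print(at(c,284.5,213,124))
go([615,267.5,101],81)
E
```

```text
wide none
[616.  272.4 124. ]
7.03 [613.8 266.4 209.6] [-1.799e+02  1.000e-01  8.090e+01] F [-0.2  0.2  0.7] gap 84.8 0.0
az -0.01
shift/40 [0.04 0.03 2.71] tilt turn/10 [-0.01  0.01 -0.  ]
```

```bash
sed -i 's/H\[...,2\]>150/H[...,2]>vmin/; s/def rolls(c,boxes)/def rolls(c,boxes,vmin=150)/' h.py; python3 - <<'E'
from h import *
c=np.load('pics/w3.npz')
o=rolls(c,[('wide',(170,240,90,90),124)],100)
o=rolls(c,[('wide',(170,240,90,90),124)],85)
o=rolls(c,[('wide',(170,240,90,90),124)],50)
E
```

```text
wide [  11   15   67   63 2607] [284.1 216.2] [63.1 66.2] [615.2 269.5 124. ]
wide [  11    9   67   69 2899] [284.1 213.6] [65.7 69.7] [615.6 271.9 124. ]
wide [  11    9   67   69 3286] [284.1 213.6] [66.  69.6] [615.5 272.  124. ]
```

>>> jog_arm:
  commands:
    - {"dx": 0.12,"dy": 0.02,"dz": 0.5,"ax": 0,"ay": 0,"az": 0,"gripper": 0.1}
    - {"dx": 0,"dy": 0,"dz": 0.7,"ax": 0,"ay": 0,"az": 0,"gripper": 0.1}
    - {"dx": 0,"dy": 0,"dz": 0.7,"ax": 0,"ay": 0,"az": 0,"gripper": 0.1}
    - {"dx": 0,"dy": 0,"dz": 0.5,"ax": 0,"ay": 0,"az": 0,"gripper": 0.1}
    - {"dx": 0,"dy": 0,"dz": 0.3,"ax": 0,"ay": 0,"az": 0,"gripper": 0.1}
    - {"dx": 0,"dy": 0,"dz": 0,"ax": 0,"ay": 0,"az": 0,"gripper": 0.6}
    - {"dx": 0,"dy": 0,"dz": 0,"ax": 0,"ay": 0,"az": 0,"gripper": 0.6}
    - {"dx": 0,"dy": 0,"dz": 0,"ax": 0,"ay": 0,"az": 0,"gripper": 0.6}
    - {"dx": 0,"dy": 0,"dz": 0,"ax": 0,"ay": 0,"az": 0,"gripper": 0.6}
  squeeze: 20

```text
clock: 8.15
eef_pos: [615.9, 271.3, 104.8]
eef_rot: [3.14, -0.001, 1.413]
wrist_force: [-0.8, 0.5, 5.1]
finger_gap: 58.8
finger_force: 19.8
```

>>> jog_arm:
  commands:
    - {"dx": 0,"dy": 0,"dz": -0.5,"ax": 0,"ay": 0,"az": 0,"gripper": 0.6}
    - {"dx": 0,"dy": 0,"dz": -0.8,"ax": 0,"ay": 0,"az": 0,"gripper": 0.6}
    - {"dx": 0,"dy": 0,"dz": -1,"ax": 0,"ay": 0,"az": 0,"gripper": 0.6}
    - {"dx": -0.4,"dy": 0,"dz": -0.7,"ax": 0,"ay": 0,"az": 0,"gripper": 0.6}
    - {"dx": -0.8,"dy": -0.1,"dz": 0,"ax": 0,"ay": 0,"az": 0,"gripper": 0.6}
    - {"dx": -1,"dy": -0.1,"dz": 0,"ax": 0,"ay": 0,"az": 0,"gripper": 0.6}
    - {"dx": -1,"dy": -0.1,"dz": 0,"ax": 0,"ay": 0,"az": 0,"gripper": 0.6}
    - {"dx": -1,"dy": -0.1,"dz": 0,"ax": 0,"ay": 0,"az": 0,"gripper": 0.6}
    - {"dx": -1,"dy": 0,"dz": 0,"ax": 0,"ay": 0,"az": 0,"gripper": 0.6}
    - {"dx": -1,"dy": 0,"dz": 0,"ax": 0,"ay": 0,"az": 0,"gripper": 0.6}

```text
clock: 9.4
eef_pos: [560.4, 27.6, 225.3]
eef_rot: [3.14, -0.0, 1.413]
wrist_force: [0.4, -0.4, -0.7]
finger_gap: 58.8
finger_force: 19.8
```

>>> jog_arm:
  commands:
    - {"dx": -1,"dy": 0,"dz": 0,"ax": 0,"ay": 0,"az": 0,"gripper": 0.6}
    - {"dx": -1,"dy": 0,"dz": 0,"ax": 0,"ay": 0,"az": 0,"gripper": 0.6}
    - {"dx": -1,"dy": -0.1,"dz": 0,"ax": 0,"ay": 0,"az": 0,"gripper": 0.6}
    - {"dx": -1,"dy": -0.1,"dz": 0,"ax": 0,"ay": 0,"az": 0,"gripper": 0.6}
    - {"dx": -1,"dy": 0,"dz": 0,"ax": 0,"ay": 0,"az": 0,"gripper": 0.6}
    - {"dx": -1,"dy": 0,"dz": 0,"ax": 0,"ay": 0,"az": 0,"gripper": 0.6}
    - {"dx": -0.8,"dy": 0,"dz": 0,"ax": 0,"ay": 0,"az": 0,"gripper": 0.6}
    - {"dx": 0,"dy": 0,"dz": 0.8,"ax": 0,"ay": 0,"az": 0,"gripper": 0.6}
    - {"dx": 0,"dy": 0,"dz": 0.8,"ax": 0,"ay": 0,"az": 0,"gripper": 0.6}
    - {"dx": 0,"dy": 0,"dz": 0,"ax": 0,"ay": 0,"az": 0,"gripper": 0.6}

```text
clock: 10.65
eef_pos: [509.3, -238.2, 159.1]
eef_rot: [-3.139, -0.001, 1.413]
wrist_force: [-0.1, 0.6, -0.8]
finger_gap: 58.7
finger_force: 19.8
```

```bash
python3 - <<'E'
from h import *
go([501,-290,140],81)
c=shot('wrist','w4');t=shot('top','t4');s=shot('scene','s4')
print(proj(c,[501,-290,74]),proj(c,[501,-290,10]))
o=rolls(c,[('wide',(150,180,270,220),160)],60)
f=lambda I,r,q,h,w,k:cv2.resize(I[r:r+h,q:q+w],(w*k,h*k),interpolation=cv2.INTER_CUBIC)
cv2.imwrite('pics/c4.png',np.vstack([np.hstack([c['image'][120:420,100:500]]),np.hstack([f(s['image'],180,120,100,100,3)[:,:200*1+100],np.zeros((300,100,3),np.uint8)])])[:,:,::-1])
E
```

```text
10.65 [ 509.3 -238.2  159.1] [-1.798e+02 -1.000e-01  8.090e+01] F [-0.1  0.6 -0.8] gap 58.7 19.8
az -0.01
shift/40 [-1.31 -0.    0.48] tilt turn/10 [-0.02 -0.01  0.  ]
[283.7 272.6] [283.8 245.8]
wide [    0     0   220   186 33470] [286.6 228.8] [237.3 293. ] [ 514.7 -216.2  160. ]
```

View pics/c4.png

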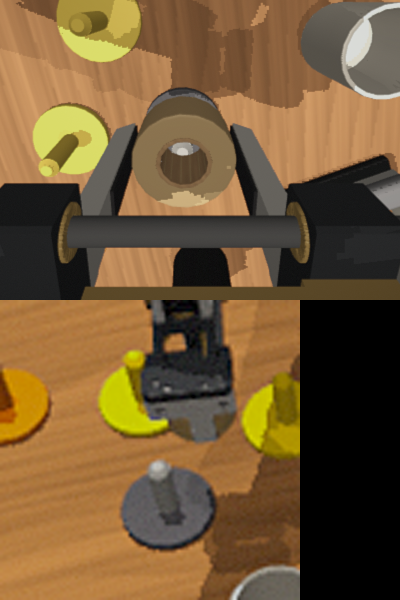

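The wrist view shows the bore's upper rim centred near (284,279). The steel post tip is visible through it at (283,268), so the lateral (tool y) alignment is good. The spindle still has to come about 52 mm along tool -x.

```bash
python3 - <<'E'
from h import *
c=np.load('pics/w4.npz');tcp=np.array([509.3,-238.2,159.1]);R=Ro.from_euler('xyz',[180,0,80.9],degrees=True)
for dz in(17,19,21):
  for v in(275,278,281): print(dz,v,R.inv().apply(at(c,284.3,v,159.1+dz)-tcp).round(1))
t=np.linspace(0,6.283,200)
for off in(-3,0,3):
  for r in(13.5,30):
    q=np.array([proj(c,tcp+R.apply([off+r*np.cos(x),r*np.sin(x),-19.2])) for x in t])-[100,120];print(off,r,q.min(0).round(),q.max(0).round())
# post tip seen through bore
for z in(72,74):print(at(c,283,268,z))
E
```

```text
17 275 [  0.5   0.4 -17. ]
17 278 [ -1.4   0.4 -17. ]
17 281 [ -3.4   0.4 -17. ]
19 275 [  1.6   0.5 -19. ]
19 278 [ -0.3   0.5 -19. ]
19 281 [ -2.3   0.5 -19. ]
21 275 [  2.6   0.5 -21. ]
21 278 [  0.8   0.5 -21. ]
21 281 [ -1.1   0.5 -21. ]
-3 13.5 [160. 141.] [207. 183.]
-3 30 [130. 113.] [237. 207.]
0 13.5 [160. 136.] [208. 179.]
0 30 [130. 107.] [237. 203.]
3 13.5 [159. 131.] [208. 174.]
3 30 [130. 102.] [237. 199.]
[ 500.9 -286.2   72. ]
[ 501.1 -285.2   74. ]
```

>>> jog_arm:
  commands:
    - {"dx": -0.6,"dy": 0,"dz": 0.3,"ax": 0,"ay": 0,"az": 0,"gripper": 0.6}
    - {"dx": -0.64,"dy": 0,"dz": 0.4,"ax": 0,"ay": 0,"az": 0,"gripper": 0.6}
    - {"dx": 0,"dy": 0,"dz": 0.4,"ax": 0,"ay": 0,"az": 0,"gripper": 0.6}
    - {"dx": 0,"dy": 0,"dz": 0.2,"ax": 0,"ay": 0,"az": 0,"gripper": 0.6}
    - {"dx": 0,"dy": 0,"dz": 0,"ax": 0,"ay": 0,"az": 0,"gripper": 0.6}

```text
clock: 11.42
eef_pos: [502.4, -286.8, 107.9]
eef_rot: [-3.141, -0.0, 1.414]
wrist_force: [-0.1, -0.4, -0.3]
finger_gap: 58.7
finger_force: 19.8
```

```bash
python3 - <<'E'
from h import *
s=S();c=shot('wrist','w5');t=shot('top','t5');sc=shot('scene','s5')
f=lambda I,r,q,h,w,k:cv2.resize(I[r:r+h,q:q+w],(w*k,h*k),interpolation=cv2.INTER_CUBIC)
cv2.imwrite('pics/c5.png',np.vstack([f(c['image'],210,180,130,200,4)[:,:,:],])[:,:,::-1])
tt=np.linspace(0,6.283,100)
for p in([500,-289.5],[502,-289.5],[501,-287.5],[501,-291.5]):
  for z,r in((74,0),(55,10)):
    q=np.array([proj(c,[p[0]+r*np.cos(x),p[1]+r*np.sin(x),z]) for x in tt]);q=(q-[180,210])*4;print(p,z,q.min(0).round(),q.max(0).round())
R=Ro.from_euler('xyz',s['eef_rot'])
for off in(-4,-2,0):
  for r,h in((13.5,-19.2),(13.5,14.8)):
    q=np.array([proj(c,s['eef_pos']+R.apply([off+r*np.cos(x),r*np.sin(x),h])) for x in tt]);q=(q-[180,210])*4;print(off,h,q.min(0).round(),q.max(0).round())
E
```

```text
11.43 [ 502.4 -286.8  107.9] [-180.   -0.   81.] F [-0.1 -0.4 -0.3] gap 58.7 19.8
[500, -289.5] 74 [404. 142.] [404. 142.]
[500, -289.5] 55 [354.  56.] [455. 150.]
[502, -289.5] 74 [414. 140.] [414. 140.]
[502, -289.5] 55 [364.  55.] [464. 149.]
[501, -287.5] 74 [407. 131.] [407. 131.]
[501, -287.5] 55 [357.  46.] [458. 141.]
[501, -291.5] 74 [410. 151.] [410. 151.]
[501, -291.5] 55 [360.  65.] [461. 159.]
-4 -19.2 [319. 209.] [509. 379.]
-4 14.8 [334. 117.] [494. 264.]
-2 -19.2 [319. 196.] [510. 367.]
-2 14.8 [334. 106.] [494. 253.]
0 -19.2 [318. 183.] [510. 354.]
0 14.8 [334.  94.] [494. 242.]
```

View pics/c5.png

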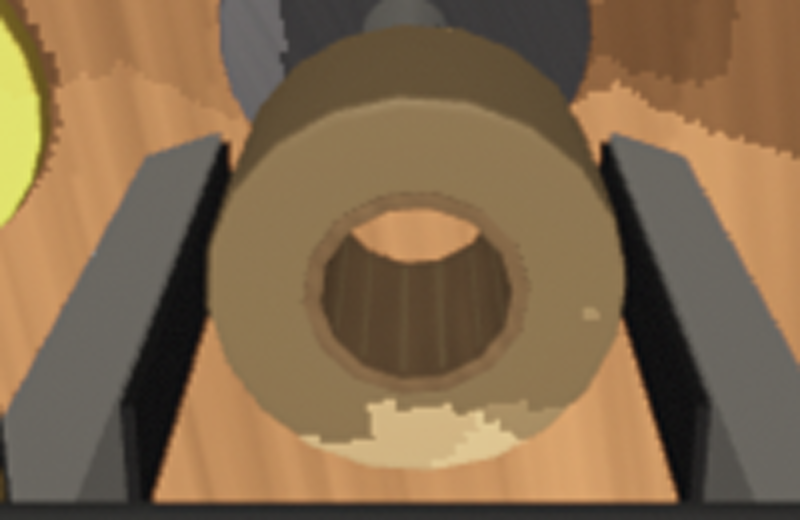

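```bash
python3 - <<'E'
from h import *
c=np.load('pics/w5.npz');tcp=np.array([502.4,-286.8,107.9]);R=Ro.from_euler('xyz',[180,0,81],degrees=True)
P=lambda p:((proj(c,p)-[180,210])*4).round()
for off in(-4,-3):
  for z in(127,93,74,10):
    a=tcp+R.apply([off,.3,0]);a[2]=z;print(off,z,a[:2].round(1),P(a))
tt=np.linspace(0,6.283,200)
for p in([501,-288],[501,-291]):
  print(p,[P([*p,z]) for z in(10,40,74)])
  q=np.array([P([p[0]+44*np.cos(x),p[1]+44*np.sin(x),10]) for x in tt]);print('disc',q.min(0),q.max(0))
# disc edges and lower part in full image: rows
I=c['image'];h=cv2.cvtColor(I,cv2.COLOR_RGB2HSV).astype(int)
m=(h[...,1]<60)&(h[...,2]<130)
for r in range(150,236,6):
  x=np.where(m[r,200:350])[0]+200;print(r,(x.min(),x.max(),len(x)) if len(x) else None)
E
```

```text
-4 127 [ 502.1 -290.8] [416. 296.]
-4 93 [ 502.1 -290.8] [416. 192.]
-4 74 [ 502.1 -290.8] [416. 147.]
-4 10 [ 502.1 -290.8] [415.  38.]
-3 127 [ 502.2 -289.8] [416. 289.]
-3 93 [ 502.2 -289.8] [416. 186.]
-3 74 [ 502.2 -289.8] [416. 142.]
-3 10 [ 502.2 -289.8] [415.  34.]
[501, -288] [array([409.,  27.]), array([408.,  71.]), array([408., 134.])]
disc [ 220. -160.] [597. 199.]
[501, -291] [array([411.,  39.]), array([411.,  84.]), array([410., 148.])]
disc [ 223. -147.] [599. 210.]
150 None
156 None
162 None
168 None
174 (np.int64(265), np.int64(297), 33)
180 (np.int64(254), np.int64(308), 55)
186 (np.int64(247), np.int64(314), 68)
192 (np.int64(243), np.int64(319), 77)
198 (np.int64(239), np.int64(322), 84)
204 (np.int64(237), np.int64(324), 88)
210 (np.int64(235), np.int64(326), 92)
216 (np.int64(235), np.int64(326), 84)
222 (np.int64(235), np.int64(326), 44)
228 (np.int64(237), np.int64(325), 25)
234 (np.int64(239), np.int64(322), 10)
```

>>> jog_arm:
  commands:
    - {"dx": 0.02,"dy": -0.035,"dz": 0,"ax": 0,"ay": 0,"az": 0,"gripper": 0.6}
    - {"dx": 0,"dy": 0,"dz": 0.3,"ax": 0,"ay": 0,"az": 0,"gripper": 0.6}
    - {"dx": 0,"dy": 0,"dz": 0.3,"ax": 0,"ay": 0,"az": 0,"gripper": 0.6}
    - {"dx": 0,"dy": 0,"dz": 0.2,"ax": 0,"ay": 0,"az": 0,"gripper": 0.6}
    - {"dx": 0,"dy": 0,"dz": 0,"ax": 0,"ay": 0,"az": 0,"gripper": 0.6}

```text
clock: 12.2
eef_pos: [500.6, -286.3, 74.9]
eef_rot: [-3.14, -0.001, 1.413]
wrist_force: [-0.3, -0.9, -0.8]
finger_gap: 59.3
finger_force: 19.8
```

>>> jog_arm:
  commands:
    - {"dx": 0,"dy": 0,"dz": 0.3,"ax": 0,"ay": 0,"az": 0,"gripper": 0.6}
    - {"dx": 0,"dy": 0,"dz": 0.3,"ax": 0,"ay": 0,"az": 0,"gripper": 0.6}
    - {"dx": 0,"dy": 0,"dz": 0.3,"ax": 0,"ay": 0,"az": 0,"gripper": 0.6}
    - {"dx": 0,"dy": 0,"dz": 0.2,"ax": 0,"ay": 0,"az": 0,"gripper": 0.6}
    - {"dx": 0,"dy": 0,"dz": 0.08,"ax": 0,"ay": 0,"az": 0,"gripper": 0.6}
    - {"dx": 0,"dy": 0,"dz": 0,"ax": 0,"ay": 0,"az": 0,"gripper": 0.6}

```text
clock: 12.95
eef_pos: [501.0, -286.5, 28.6]
eef_rot: [-3.142, -0.0, 1.413]
wrist_force: [-0.1, 0.1, -0.4]
finger_gap: 59.1
finger_force: 19.8
```

>>> jog_arm:
  commands:
    - {"dx": 0,"dy": 0,"dz": 0.08,"ax": 0,"ay": 0,"az": 0,"gripper": 0.6}
    - {"dx": 0,"dy": 0,"dz": 0,"ax": 0,"ay": 0,"az": 0,"gripper": 0.6}
    - {"dx": 0,"dy": 0,"dz": 0,"ax": 0,"ay": 0,"az": 0,"gripper": 0.1}
    - {"dx": 0,"dy": 0,"dz": 0,"ax": 0,"ay": 0,"az": 0,"gripper": 0.1}
    - {"dx": 0,"dy": 0,"dz": 0,"ax": 0,"ay": 0,"az": 0,"gripper": 0.1}
    - {"dx": 0,"dy": 0,"dz": -0.4,"ax": 0,"ay": 0,"az": 0,"gripper": 0.1}
    - {"dx": 0,"dy": 0,"dz": -1,"ax": 0,"ay": 0,"az": 0,"gripper": 0.1}
    - {"dx": 0,"dy": 0,"dz": -1,"ax": 0,"ay": 0,"az": 0,"gripper": 0.1}
    - {"dx": 0,"dy": 0,"dz": 0,"ax": 0,"ay": 0,"az": 0,"gripper": 0.1}

```text
clock: 14.08
eef_pos: [502.3, -287.3, 125.7]
eef_rot: [3.136, 0.003, 1.413]
wrist_force: [0.1, -0.3, -0.2]
finger_gap: 84.3
finger_force: 0.0
```

```bash
python3 - <<'E'
from h import *
s=S();c=shot('wrist','w6');t=shot('top','t6')
f=lambda I,r,q,h,w,k:cv2.resize(I[r:r+h,q:q+w],(w*k,h*k),interpolation=cv2.INTER_CUBIC)
cv2.imwrite('pics/c6.png',np.vstack([f(c['image'],130,180,140,200,4)])[:,:,::-1])
tt=np.linspace(0,6.283,200)
P=lambda p:((proj(c,p)-[180,130])*4).round()
for p in([500.6,-289.3],):
  for r,z in((30,44),(13.5,44),(10,72),(44,10)):
    q=np.array([P([p[0]+r*np.cos(x),p[1]+r*np.sin(x),z]) for x in tt]);print(r,z,q.min(0),q.max(0))
rolls(t,[('narrow',(175,235,30,28),110)])
go([584,108.5,s['eef_pos'][2]],81)
E
```

```text
14.07 [ 502.3 -287.3  125.7] [179.7   0.2  80.9] F [ 0.1 -0.3 -0.2] gap 84.3 0.0
30 44 [270. 239.] [542. 496.]
13.5 44 [345. 314.] [467. 429.]
10 72 [356. 370.] [456. 464.]
44 10 [228. 150.] [584. 490.]
narrow [  6   6  18  17 144] [249.5 189.2] [16.4 16.8] [583.5 106.2 110. ]
14.18 [ 500.9 -286.5  121.9] [180.    0.   80.9] F [-0.2 -0.4 -0.8] gap 84.7 0.0
az -0.01
shift/40 [10.08  0.51 -0.1 ] tilt turn/10 [0. 0. 0.]
```

View pics/c6.png

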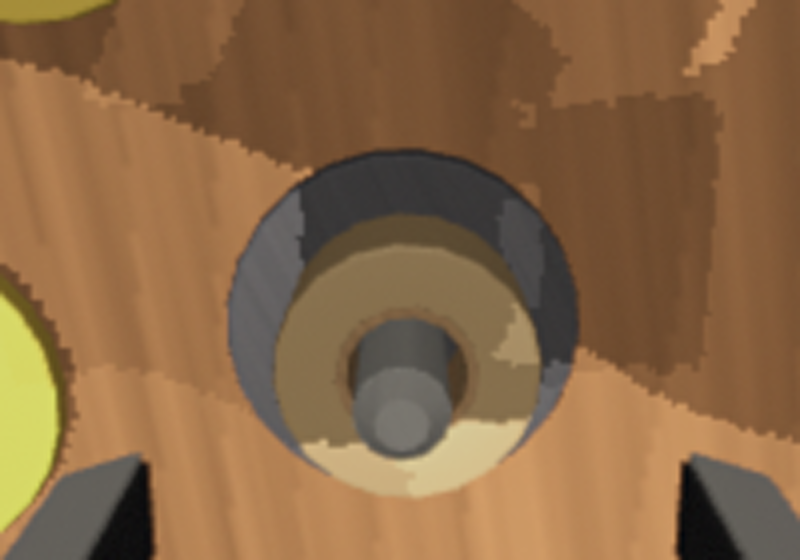

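The wide roll is seated: its ring (273–541, 243–495) matches the prediction (270–542, 239–496). The post and base agree with (500.3,-289.3). That was the last picture, so I'll measure by numbers from here. Next is the narrow roll.

>>> jog_arm:
  commands:
    - {"dx": 0,"dy": 0,"dz": -0.9,"ax": 0,"ay": 0,"az": 0,"gripper": 0.1}
    - {"dx": 0.4,"dy": 0,"dz": -0.9,"ax": 0,"ay": 0,"az": 0,"gripper": 0.1}
    - {"dx": 1,"dy": 0,"dz": -0.5,"ax": 0,"ay": 0,"az": 0,"gripper": 0.15}
    - {"dx": 1,"dy": 0.1,"dz": 0,"ax": 0,"ay": 0,"az": 0,"gripper": 0.2}
    - {"dx": 1,"dy": 0.1,"dz": 0,"ax": 0,"ay": 0,"az": 0,"gripper": 0.2}
    - {"dx": 1,"dy": 0.1,"dz": 0,"ax": 0,"ay": 0,"az": 0,"gripper": 0.2}
    - {"dx": 1,"dy": 0.1,"dz": 0,"ax": 0,"ay": 0,"az": 0,"gripper": 0.2}
    - {"dx": 1,"dy": 0.1,"dz": 0,"ax": 0,"ay": 0,"az": 0,"gripper": 0.2}
    - {"dx": 1,"dy": 0,"dz": 0,"ax": 0,"ay": 0,"az": 0,"gripper": 0.2}
    - {"dx": 1,"dy": 0,"dz": 0,"ax": 0,"ay": 0,"az": 0,"gripper": 0.2}

```text
clock: 15.42
eef_pos: [573.3, 43.5, 212.2]
eef_rot: [-3.139, 0.0, 1.413]
wrist_force: [0.8, 0.0, 0.2]
finger_gap: 75.2
finger_force: 0.0
```

>>> jog_arm:
  commands:
    - {"dx": 1,"dy": 0,"dz": 0,"ax": 0,"ay": 0,"az": 0,"gripper": 0.2}
    - {"dx": 0.7,"dy": 0,"dz": 0,"ax": 0,"ay": 0,"az": 0,"gripper": 0.2}
    - {"dx": 0,"dy": 0,"dz": 0,"ax": 0,"ay": 0,"az": 0,"gripper": 0.2}
    - {"dx": 0,"dy": 0,"dz": 0,"ax": 0,"ay": 0,"az": 0,"gripper": 0.2}

```text
clock: 15.92
eef_pos: [584.0, 108.7, 212.7]
eef_rot: [-3.14, 0.001, 1.413]
wrist_force: [0.2, 0.4, -0.7]
finger_gap: 74.8
finger_force: 0.0
```

```bash
python3 - <<'E'
from h import *
c=shot('wrist','w7');s=S();p=proj(c,[584.3,107.7,110]);print(p)
r,q=int(p[1])-45,int(p[0])-50
for v in(60,85,110):o=rolls(c,[('narrow',(r,q,95,100),110)],v)
tt=np.linspace(0,6.283,200)
Q=np.array([proj(c,[584.3+24*np.cos(x),107.7+24*np.sin(x),110]) for x in tt]);print(Q.min(0),Q.max(0))
Q=np.array([proj(c,[584.3+24*np.cos(x),107.7+24*np.sin(x),90]) for x in tt]);print(Q.min(0),Q.max(0))
go([584.3,107.7,100],81)
E
```

```text
15.97 [584.1 108.4 213. ] [-180.     0.    80.9] F [ 0.9 -0.2 -1. ] gap 75.4 0.0
[284.1 214.7]
narrow [  25   18   50   51 1581] [282.9 211.9] [49.4 50.9] [583.6 110.6 110. ]
narrow [  25   18   50   51 1397] [282.9 211.9] [49.4 50.9] [583.6 110.6 110. ]
narrow [  25   21   49   48 1198] [282.8 213.5] [47.2 48.9] [583.3 109.1 110. ]
[258.8 189.9] [309.4 238.2]
[260.4 185.5] [307.8 231. ]
15.97 [584.1 108.4 213. ] [-180.     0.    80.9] F [ 0.9 -0.2 -1. ] gap 75.4 0.0
az -0.01
shift/40 [-0.02  0.01  2.82] tilt turn/10 [-0.  0. -0.]
```

>>> jog_arm:
  commands:
    - {"dx": -0.01,"dy": 0,"dz": 0.5,"ax": 0,"ay": 0,"az": 0,"gripper": 0.2}
    - {"dx": 0,"dy": 0,"dz": 0.8,"ax": 0,"ay": 0,"az": 0,"gripper": 0.2}
    - {"dx": 0,"dy": 0,"dz": 0.8,"ax": 0,"ay": 0,"az": 0,"gripper": 0.2}
    - {"dx": 0,"dy": 0,"dz": 0.4,"ax": 0,"ay": 0,"az": 0,"gripper": 0.2}
    - {"dx": 0,"dy": 0,"dz": 0.2,"ax": 0,"ay": 0,"az": 0,"gripper": 0.2}
    - {"dx": 0,"dy": 0,"dz": 0,"ax": 0,"ay": 0,"az": 0,"gripper": 0.2}

```text
clock: 16.73
eef_pos: [584.4, 108.7, 105.8]
eef_rot: [3.141, -0.0, 1.412]
wrist_force: [-0.5, -0.4, 0.3]
finger_gap: 75.2
finger_force: 0.0
```

>>> jog_arm:
  commands:
    - {"dx": 0,"dy": 0,"dz": 0.08,"ax": 0,"ay": 0,"az": 0,"gripper": 0.2}
    - {"dx": 0,"dy": 0,"dz": 0,"ax": 0,"ay": 0,"az": 0,"gripper": 0.2}

```text
clock: 16.98
eef_pos: [584.4, 109.0, 102.6]
eef_rot: [3.141, -0.0, 1.413]
wrist_force: [-0.2, 0.6, 0.4]
finger_gap: 75.4
finger_force: 0.0
```

>>> jog_arm:
  commands:
    - {"dx": 0,"dy": 0,"dz": 0,"ax": 0,"ay": 0,"az": 0,"gripper": 0.7}
    - {"dx": 0,"dy": 0,"dz": 0,"ax": 0,"ay": 0,"az": 0,"gripper": 0.7}
    - {"dx": 0,"dy": 0,"dz": 0,"ax": 0,"ay": 0,"az": 0,"gripper": 0.7}
    - {"dx": 0,"dy": 0,"dz": 0,"ax": 0,"ay": 0,"az": 0,"gripper": 0.7}
    - {"dx": 0,"dy": 0,"dz": -0.4,"ax": 0,"ay": 0,"az": 0,"gripper": 0.7}
    - {"dx": 0,"dy": 0,"dz": -0.8,"ax": 0,"ay": 0,"az": 0,"gripper": 0.7}
    - {"dx": 0,"dy": 0,"dz": -0.9,"ax": 0,"ay": 0,"az": 0,"gripper": 0.7}
    - {"dx": -0.4,"dy": 0,"dz": -0.9,"ax": 0,"ay": 0,"az": 0,"gripper": 0.7}
    - {"dx": -0.8,"dy": 0,"dz": 0,"ax": 0,"ay": 0,"az": 0,"gripper": 0.7}
    - {"dx": -1,"dy": 0,"dz": 0,"ax": 0,"ay": 0,"az": 0,"gripper": 0.7}
  squeeze: 20

```text
clock: 18.23
eef_pos: [570.3, 21.5, 223.8]
eef_rot: [3.14, -0.0, 1.414]
wrist_force: [0.4, -0.9, -0.5]
finger_gap: 48.0
finger_force: 20.0
```

```bash
python3 - <<'E'
from h import *
go([500.8,-286.7,130],81)
E
```

```text
18.23 [570.3  21.5 223.8] [179.9  -0.   81. ] F [ 0.4 -0.9 -0.5] gap 48.0 20.0
az 0.0
shift/40 [-7.88 -0.51  2.34] tilt turn/10 [ 0.01 -0.   -0.  ]
```

>>> jog_arm:
  commands:
    - {"dx": -1,"dy": -0.1,"dz": 0,"ax": 0,"ay": 0,"az": 0,"gripper": 0.7}
    - {"dx": -1,"dy": -0.1,"dz": 0,"ax": 0,"ay": 0,"az": 0,"gripper": 0.7}
    - {"dx": -1,"dy": -0.1,"dz": 0,"ax": 0,"ay": 0,"az": 0,"gripper": 0.7}
    - {"dx": -1,"dy": -0.1,"dz": 0,"ax": 0,"ay": 0,"az": 0,"gripper": 0.7}
    - {"dx": -1,"dy": -0.1,"dz": 0.2,"ax": 0,"ay": 0,"az": 0,"gripper": 0.7}
    - {"dx": -1,"dy": 0,"dz": 0.4,"ax": 0,"ay": 0,"az": 0,"gripper": 0.7}
    - {"dx": -1,"dy": 0,"dz": 0.6,"ax": 0,"ay": 0,"az": 0,"gripper": 0.7}
    - {"dx": -0.6,"dy": 0,"dz": 0.6,"ax": 0,"ay": 0,"az": 0,"gripper": 0.7}
    - {"dx": -0.25,"dy": 0,"dz": 0.5,"ax": 0,"ay": 0,"az": 0,"gripper": 0.7}
    - {"dx": 0,"dy": 0,"dz": 0,"ax": 0,"ay": 0,"az": 0,"gripper": 0.7}

```text
clock: 19.48
eef_pos: [500.6, -285.2, 129.9]
eef_rot: [-3.14, -0.001, 1.412]
wrist_force: [0.3, 0.8, 0.8]
finger_gap: 47.7
finger_force: 20.0
```

```bash
python3 - <<'E'
from h import *
c=shot('wrist','w8');s=S();T=s['eef_pos'];R=Ro.from_euler('xyz',s['eef_rot'])
# mask of roll: tape hue incl. bore -> find bounding box of narrow roll top face; compare with predicted
p=proj(c,T+R.apply([-3,0,-7.4]));print('exp',p)
tt=np.linspace(0,6.283,200)
for off in(-4,-2,0):
  for r in(24,13.5):
    q=np.array([proj(c,T+R.apply([off+r*np.cos(x),r*np.sin(x),-7.4])) for x in tt]);print(off,r,q.min(0),q.max(0))
I=c['image'];g=cv2.cvtColor(I,cv2.COLOR_RGB2HSV)
x=int(p[0])
for r in range(int(p[1])-60,int(p[1])+60,3):print(r,I[r,x],I[r,x-5], end=' | ')
print()
r=int(p[1])
for r in (r,r+15):
  for q in range(x-60,x+60,3):print(q,I[r,q],end=' ')
  print()
E
```

```text
19.52 [ 501.3 -284.9  131. ] [180.   -0.   80.9] F [-0.4  0.8  0. ] gap 47.8 20.0
exp [284.5 272.8]
-4 24 [244.5 237. ] [324.5 308.9]
-4 13.5 [262.  253.6] [307. 294.]
-2 24 [244.4 233.7] [324.6 306.1]
-2 13.5 [261.9 250.5] [307.  291.2]
0 24 [244.3 230.5] [324.7 303.3]
0 13.5 [261.9 247.4] [307.1 288.3]
212 [93 91 85] [90 87 81] | 215 [93 91 85] [90 87 82] | 218 [93 91 85] [89 87 81] | 221 [95 92 86] [90 88 83] | 224 [96 79 53] [96 79 54] | 227 [98 80 54] [98 80 54] | 230 [98 80 55] [99 81 55] | 233 [129 108  76] [120  99  69] | 236 [143 119  83] [145 121  85] | 239 [142 118  82] [142 118  82] | 242 [141 117  81] [141 116  81] | 245 [138 114  79] [137 113  78] | 248 [125  98  67] [127  99  69] | 251 [213 187 138] [211 183 134] | 254 [209 171 121] [203 157 106] | 257 [199 146  96] [204 150  99] | 260 [198 146  96] [203 149  98] | 263 [198 146  97] [201 148  97] | 266 [199 147  97] [199 146  97] | 269 [200 147  97] [198 145  96] | 272 [203 149  98] [197 144  95] | 275 [81 63 43] [90 72 49] | 278 [88 68 46] [92 73 50] | 281 [86 66 45] [93 75 50] | 284 [89 69 48] [95 77 53] | 287 [88 68
[... 1139 characters left out ...]
 101  95] 341 [104 101  95] 
224 [103 100  95] 227 [105 102  96] 230 [60 58 55] 233 [19 17 17] 236 [16 15 15] 239 [15 15 16] 242 [157 112  72] 245 [183 133  86] 248 [195 142  94] 251 [143 116  80] 254 [138 115  79] 257 [139 115  79] 260 [140 117  81] 263 [140 117  81] 266 [128 101  69] 269 [127 100  68] 272 [109  85  58] 275 [90 69 47] 278 [90 70 48] 281 [88 67 46] 284 [88 68 46] 287 [90 70 48] 290 [84 65 45] 293 [94 72 50] 296 [135 106  73] 299 [131 102  70] 302 [138 115  80] 305 [140 117  80] 308 [139 115  80] 311 [138 116  80] 314 [137 114  78] 317 [212 158 105] 320 [214 160 107] 323 [207 153 101] 326 [44 29 22] 329 [17 16 17] 332 [17 16 17] 335 [20 20 19] 338 [94 92 86] 341 [104 101  95]
```

>>> jog_arm:
  commands:
    - {"dx": -0.09,"dy": 0,"dz": 0.4,"ax": 0,"ay": 0,"az": 0,"gripper": 0.7}
    - {"dx": 0,"dy": 0,"dz": 0.4,"ax": 0,"ay": 0,"az": 0,"gripper": 0.7}
    - {"dx": 0,"dy": 0,"dz": 0,"ax": 0,"ay": 0,"az": 0,"gripper": 0.7}
    - {"dx": 0,"dy": 0,"dz": 0.25,"ax": 0,"ay": 0,"az": 0,"gripper": 0.7}
    - {"dx": 0,"dy": 0,"dz": 0.25,"ax": 0,"ay": 0,"az": 0,"gripper": 0.7}
    - {"dx": 0,"dy": 0,"dz": 0,"ax": 0,"ay": 0,"az": 0,"gripper": 0.7}

```text
clock: 20.27
eef_pos: [500.3, -288.2, 77.3]
eef_rot: [-3.14, -0.001, 1.413]
wrist_force: [0.7, 0.5, 0.3]
finger_gap: 48.2
finger_force: 20.0
```

Threaded with no force. I'll lower it to the wide roll and release.

>>> jog_arm:
  commands:
    - {"dx": 0,"dy": 0,"dz": 0.25,"ax": 0,"ay": 0,"az": 0,"gripper": 0.7}
    - {"dx": 0,"dy": 0,"dz": 0.2,"ax": 0,"ay": 0,"az": 0,"gripper": 0.7}
    - {"dx": 0,"dy": 0,"dz": 0,"ax": 0,"ay": 0,"az": 0,"gripper": 0.7}
    - {"dx": 0,"dy": 0,"dz": 0,"ax": 0,"ay": 0,"az": 0,"gripper": 0.3}
    - {"dx": 0,"dy": 0,"dz": 0,"ax": 0,"ay": 0,"az": 0,"gripper": 0.3}
    - {"dx": 0,"dy": 0,"dz": 0,"ax": 0,"ay": 0,"az": 0,"gripper": 0.3}
    - {"dx": 0,"dy": 0,"dz": -0.5,"ax": 0,"ay": 0,"az": 0,"gripper": 0.3}
    - {"dx": 0,"dy": 0,"dz": -1,"ax": 0,"ay": 0,"az": 0,"gripper": 0.3}
    - {"dx": 0,"dy": 0,"dz": -1,"ax": 0,"ay": 0,"az": 0,"gripper": 0.3}
    - {"dx": 0,"dy": 0,"dz": 0,"ax": 0,"ay": 0,"az": 0,"gripper": 0.3}

```text
clock: 21.52
eef_pos: [501.7, -289.2, 163.4]
eef_rot: [3.136, 0.002, 1.413]
wrist_force: [0.1, -1.1, -0.1]
finger_gap: 65.9
finger_force: 0.0
```

```bash
python3 - <<'E'
from h import *
c=shot('wrist','w9');s=S()
tt=np.linspace(0,6.283,200)
P=lambda p,r,z:[proj(c,[p[0]+r*np.cos(x),p[1]+r*np.sin(x),z]) for x in tt]
for n,r,z in(('narrow top ok',24,64),('narrow if 10 high',24,74),('wide top',30,44),('post tip',10,70)):
    q=np.array(P([500.4,-289.4],r,z));print(n,q.min(0),q.max(0))
I=c['image'];h=cv2.cvtColor(I,cv2.COLOR_RGB2HSV)
for r in range(190,300,3):print(r,*I[r,268],end='|')
print()
for q in range(235,335,3):print(q,*I[262,q],end='|')
go([456.8,215.5,200],81)
E
```

```text
21.57 [ 501.  -288.7  161.2] [1.799e+02 1.000e-01 8.090e+01] F [ 0.2  0.1 -0.3] gap 65.8 0.0
narrow top ok [256.1 190.1] [307.2 238.9]
narrow if 10 high [255.2 192.6] [308.1 242.9]
wide top [251.7 179.5] [311.6 237. ]
post tip [270.8 206.6] [292.5 227.3]
190 109 90 61|193 93 76 51|196 140 117 82|199 137 114 79|202 137 114 79|205 121 99 67|208 120 93 64|211 95 73 50|214 73 56 36|217 75 57 38|220 117 90 61|223 125 98 67|226 136 113 78|229 134 111 76|232 208 181 132|235 173 132 94|238 191 138 91|241 190 140 91|244 191 138 89|247 190 138 90|250 190 139 90|253 190 138 90|256 190 137 89|259 188 137 89|262 187 135 88|265 187 136 88|268 186 134 87|271 185 134 87|274 184 134 87|277 183 133 86|280 183 132 85|283 183 131 86|286 184 133 86|289 186 135 88|292 188 136 89|295 190 137 90|298 192 140 91|
235 185 134 86|238 186 134 87|241 179 129 83|244 167 119 76|247 188 136 89|250 191 140 91|253 181 130 84|256 178 127 82|259 185 134 87|262 189 137 89|265 185 134 87|268 187 135 88|271 188 136 89|274 182 131 84|277 190 138 89|280 195 143 93|283 194 142 93|286 189 137 89|289 193 142 93|292 193 140 92|295 187 136 89|298 194 142 93|301 205 152 101|304 202 149 99|307 205 152 100|310 206 152 100|313 209 155 103|316 200 147 96|319 196 143 93|322 187 135 88|325 187 135 88|328 191 140 92|331 192 140 92|334 155 108 69|21.57 [ 501.  -288.7  161.2] [1.799e+02 1.000e-01 8.090e+01] F [ 0.2  0.1 -0.3] gap 65.8 0.0
az -0.01
shift/40 [12.28 -3.06 -0.99] tilt turn/10 [0.01 0.01 0.  ]
```

The narrow roll is seated: face edges are at 194 and 235, as predicted for the correct height. Now back to the handle.

>>> jog_arm:
  commands:
    - {"dx": 0,"dy": 0,"dz": -0.8,"ax": 0,"ay": 0,"az": 0,"gripper": 0.3}
    - {"dx": 0.5,"dy": -0.2,"dz": -0.5,"ax": 0,"ay": 0,"az": 0,"gripper": 0.57}
    - {"dx": 1,"dy": -0.3,"dz": 0,"ax": 0,"ay": 0,"az": 0,"gripper": 0.57}
    - {"dx": 1,"dy": -0.3,"dz": 0,"ax": 0,"ay": 0,"az": 0,"gripper": 0.57}
    - {"dx": 1,"dy": -0.3,"dz": 0,"ax": 0,"ay": 0,"az": 0,"gripper": 0.57}
    - {"dx": 1,"dy": -0.3,"dz": 0,"ax": 0,"ay": 0,"az": 0,"gripper": 0.57}
    - {"dx": 1,"dy": -0.3,"dz": 0,"ax": 0,"ay": 0,"az": 0,"gripper": 0.57}
    - {"dx": 1,"dy": -0.3,"dz": 0,"ax": 0,"ay": 0,"az": 0,"gripper": 0.57}
    - {"dx": 1,"dy": -0.3,"dz": 0,"ax": 0,"ay": 0,"az": 0,"gripper": 0.57}
    - {"dx": 1,"dy": -0.3,"dz": 0,"ax": 0,"ay": 0,"az": 0,"gripper": 0.57}

```text
clock: 22.82
eef_pos: [450.7, 64.9, 211.0]
eef_rot: [-3.14, 0.0, 1.413]
wrist_force: [0.8, -0.3, 0.3]
finger_gap: 40.5
finger_force: 0.0
```

>>> jog_arm:
  commands:
    - {"dx": 1,"dy": -0.2,"dz": 0,"ax": 0,"ay": 0,"az": 0,"gripper": 0.57}
    - {"dx": 1,"dy": -0.15,"dz": 0,"ax": 0,"ay": 0,"az": 0,"gripper": 0.57}
    - {"dx": 1,"dy": -0.1,"dz": 0,"ax": 0,"ay": 0,"az": 0,"gripper": 0.57}
    - {"dx": 0.7,"dy": 0,"dz": 0,"ax": 0,"ay": 0,"az": 0,"gripper": 0.57}
    - {"dx": 0,"dy": 0,"dz": 0,"ax": 0,"ay": 0,"az": 0,"gripper": 0.57}
    - {"dx": 0,"dy": 0,"dz": 0,"ax": 0,"ay": 0,"az": 0,"gripper": 0.57}

```text
clock: 23.58
eef_pos: [456.7, 212.0, 211.4]
eef_rot: [-3.14, 0.001, 1.413]
wrist_force: [-0.5, -0.4, 0.5]
finger_gap: 40.7
finger_force: 0.0
```

```bash
python3 - <<'E'
from h import *
c=shot('wrist','w10');go([457.2,215.8,112],81)
# check handle bar still where left: scan a row across predicted bar
p=proj(c,[457.2+.158*35,216.2+.987*35,127]);print(p)
for q in range(int(p[0])-24,int(p[0])+25,2):print(q,*c['image'][int(p[1]),q],end='|')
E
```

```text
23.62 [456.8 211.8 211.7] [-180.     0.    80.9] F [ 0.6 -0.8  0.7] gap 40.3 0.0
az -0.01
shift/40 [ 0.1  -0.    2.49] tilt turn/10 [-0.  0. -0.]
[283.5 176.2]
259 163 117 75|261 170 121 78|263 170 121 77|265 166 117 76|267 160 114 72|269 104 70 43|271 94 63 40|273 109 74 47|275 115 78 50|277 108 76 50|279 100 98 92|281 116 113 106|283 123 120 113|285 125 121 113|287 116 113 106|289 104 102 96|291 95 67 46|293 112 77 48|295 112 76 48|297 110 76 48|299 108 74 47|301 110 76 48|303 114 79 50|305 117 80 50|307 116 80 50|
```

The bar is seen at columns 279–290, as predicted. I'll descend, grip and push.

>>> jog_arm:
  commands:
    - {"dx": 0.1,"dy": 0,"dz": 0.5,"ax": 0,"ay": 0,"az": 0,"gripper": 0.57}
    - {"dx": 0,"dy": 0,"dz": 0.6,"ax": 0,"ay": 0,"az": 0,"gripper": 0.57}
    - {"dx": 0,"dy": 0,"dz": 0.6,"ax": 0,"ay": 0,"az": 0,"gripper": 0.57}
    - {"dx": 0,"dy": 0,"dz": 0.5,"ax": 0,"ay": 0,"az": 0,"gripper": 0.57}
    - {"dx": 0,"dy": 0,"dz": 0.25,"ax": 0,"ay": 0,"az": 0,"gripper": 0.57}
    - {"dx": 0,"dy": 0,"dz": 0,"ax": 0,"ay": 0,"az": 0,"gripper": 1}
    - {"dx": 0,"dy": 0,"dz": 0,"ax": 0,"ay": 0,"az": 0,"gripper": 1}
    - {"dx": 0,"dy": 0,"dz": 0,"ax": 0,"ay": 0,"az": 0,"gripper": 1}
  squeeze: 30

```text
clock: 24.62
eef_pos: [457.9, 216.7, 114.9]
eef_rot: [3.141, -0.001, 1.413]
wrist_force: [0.7, 0.0, -0.4]
finger_gap: 13.6
finger_force: 0.0
```

>>> jog_arm:
  commands:
    - {"dx": 0,"dy": 0.2,"dz": 0,"ax": 0,"ay": 0,"az": 0,"gripper": 1}
    - {"dx": 0,"dy": 0.4,"dz": 0,"ax": 0,"ay": 0,"az": 0,"gripper": 1}
    - {"dx": 0,"dy": 0.5,"dz": 0,"ax": 0,"ay": 0,"az": 0,"gripper": 1}
    - {"dx": 0,"dy": 0.5,"dz": 0,"ax": 0,"ay": 0,"az": 0,"gripper": 1}
    - {"dx": 0,"dy": 0.5,"dz": 0,"ax": 0,"ay": 0,"az": 0,"gripper": 1}
    - {"dx": 0,"dy": 0.5,"dz": 0,"ax": 0,"ay": 0,"az": 0,"gripper": 1}
    - {"dx": 0,"dy": 0.5,"dz": 0,"ax": 0,"ay": 0,"az": 0,"gripper": 1}
    - {"dx": 0,"dy": 0.5,"dz": 0,"ax": 0,"ay": 0,"az": 0,"gripper": 1}
    - {"dx": 0,"dy": 0.2,"dz": 0,"ax": 0,"ay": 0,"az": 0,"gripper": 1}
    - {"dx": 0,"dy": 0,"dz": 0,"ax": 0,"ay": 0,"az": 0,"gripper": 1}

```text
clock: 25.88
eef_pos: [609.7, 191.1, 114.7]
eef_rot: [3.14, 0.001, 1.411]
wrist_force: [-0.7, -7.5, 7.4]
finger_gap: 10.1
finger_force: 30.0
```

Back at the starting position (slightly ajar). I'll push the rest in small steps.

>>> jog_arm:
  commands:
    - {"dx": 0,"dy": 0.15,"dz": 0,"ax": 0,"ay": 0,"az": 0,"gripper": 1}
    - {"dx": 0,"dy": 0.15,"dz": 0,"ax": 0,"ay": 0,"az": 0,"gripper": 1}
    - {"dx": 0,"dy": 0,"dz": 0,"ax": 0,"ay": 0,"az": 0,"gripper": 1}

```text
clock: 26.25
eef_pos: [621.3, 189.1, 114.8]
eef_rot: [3.14, 0.001, 1.412]
wrist_force: [-0.8, -8.1, 7.5]
finger_gap: 9.9
finger_force: 30.0
```

>>> jog_arm:
  commands:
    - {"dx": 0,"dy": 0.12,"dz": 0,"ax": 0,"ay": 0,"az": 0,"gripper": 1}
    - {"dx": 0,"dy": 0.12,"dz": 0,"ax": 0,"ay": 0,"az": 0,"gripper": 1}
    - {"dx": 0,"dy": 0,"dz": 0,"ax": 0,"ay": 0,"az": 0,"gripper": 1}

```text
clock: 26.62
eef_pos: [626.1, 188.4, 114.5]
eef_rot: [-3.131, 0.004, 1.413]
wrist_force: [-39.0, -7.9, 22.7]
finger_gap: 10.1
finger_force: 29.9
```

>>> jog_arm:
  commands:
    - {"dx": 0,"dy": 0.1,"dz": 0,"ax": 0,"ay": 0,"az": 0,"gripper": 1}
    - {"dx": 0,"dy": 0,"dz": 0,"ax": 0,"ay": 0,"az": 0,"gripper": 1}

```text
clock: 26.88
eef_pos: [627.5, 188.3, 114.3]
eef_rot: [-3.125, 0.005, 1.414]
wrist_force: [-61.7, -8.0, 34.1]
finger_gap: 12.2
finger_force: 29.9
```

>>> jog_arm:
  commands:
    - {"dx": 0,"dy": -0.15,"dz": 0,"ax": 0,"ay": 0,"az": 0,"gripper": 1}
    - {"dx": 0,"dy": -0.03,"dz": 0,"ax": 0,"ay": 0,"az": 0,"gripper": 0.6}
    - {"dx": 0,"dy": 0,"dz": 0,"ax": 0,"ay": 0,"az": 0,"gripper": 0.6}
    - {"dx": 0,"dy": 0,"dz": 0,"ax": 0,"ay": 0,"az": 0,"gripper": 0.6}
    - {"dx": 0,"dy": 0,"dz": 0,"ax": 0,"ay": 0,"az": 0,"gripper": 0.6}

```text
clock: 27.5
eef_pos: [626.1, 189.7, 114.1]
eef_rot: [-3.142, 0.0, 1.413]
wrist_force: [0.3, -0.0, 0.4]
finger_gap: 37.7
finger_force: 0.0
```

>>> jog_arm:
  commands:
    - {"dx": 0,"dy": 0,"dz": -0.5,"ax": 0,"ay": 0,"az": 0,"gripper": 0.6}
    - {"dx": 0,"dy": 0,"dz": -1,"ax": 0,"ay": 0,"az": 0,"gripper": 0.6}
    - {"dx": 0,"dy": 0,"dz": -1,"ax": 0,"ay": 0,"az": 0,"gripper": 0.6}
    - {"dx": 0,"dy": -0.8,"dz": 0,"ax": 0,"ay": 0,"az": 0,"gripper": 0.6}
    - {"dx": 0,"dy": -1,"dz": 0,"ax": 0,"ay": 0,"az": 0,"gripper": 0.6}
    - {"dx": 0,"dy": -1,"dz": 0,"ax": 0,"ay": 0,"az": 0,"gripper": 0.6}
    - {"dx": 0,"dy": -1,"dz": 0,"ax": 0,"ay": 0,"az": 0,"gripper": 0.6}
    - {"dx": 0,"dy": -1,"dz": 0,"ax": 0,"ay": 0,"az": 0,"gripper": 0.6}
    - {"dx": 0,"dy": 0,"dz": 0,"ax": 0,"ay": 0,"az": 0,"gripper": 0.6}

```text
clock: 28.62
eef_pos: [435.1, 220.6, 216.2]
eef_rot: [3.14, -0.001, 1.414]
wrist_force: [0.1, -0.3, 0.1]
finger_gap: 37.2
finger_force: 0.0
```

```bash
python3 - <<'E'
from h import *
S();t=shot('top','t11')
# profile along drawer axis through y-offset +100 and -100 of the handle; z of front top edge ~149, unit top 160
u=np.array([np.cos(np.radians(-9.5)),np.sin(np.radians(-9.5))]);v=np.array([-u[1],u[0]])
for off in(-100,100):
  for name in('t0','t11'):
    c=np.load(f'pics/{name}.npz');print(off,name)
    for a in range(0,100,4):
        p=np.array([626.2,188])+u*a+v*off;q=proj(c,[*p,155]);px=cv2.getRectSubPix(c['image'],(1,1),tuple(map(float,q)))[0,0];print(a,int(px.mean()),end=' ')
    print()
o=rolls(t,[('narrow on spindle',(195,365,50,50),64)],60)
E
```

```text
28.62 [435.1 220.6 216.2] [ 1.799e+02 -1.000e-01  8.100e+01] F [ 0.1 -0.3  0.1] gap 37.2 0.0
-100 t0
0 93 4 81 8 83 12 89 16 88 20 64 24 47 28 140 32 183 36 179 40 156 44 114 48 59 52 72 56 109 60 185 64 180 68 179 72 179 76 179 80 179 84 180 88 180 92 179 96 179 
-100 t11
0 94 4 92 8 101 12 107 16 101 20 85 24 77 28 52 32 46 36 47 40 91 44 192 48 185 52 181 56 126 60 188 64 185 68 183 72 183 76 184 80 183 84 184 88 183 92 183 96 183 
100 t0
0 103 4 91 8 80 12 81 16 87 20 71 24 60 28 155 32 180 36 181 40 147 44 107 48 58 52 61 56 103 60 159 64 177 68 178 72 178 76 177 80 177 84 178 88 178 92 178 96 178 
100 t11
0 105 4 97 8 97 12 99 16 105 20 93 24 88 28 54 32 49 36 50 40 64 44 170 48 184 52 178 56 119 60 161 64 181 68 182 72 182 76 182 80 182 84 181 88 182 92 181 96 182 
narrow on spindle [ 14  15  21  22 284] [389.3 220.3] [20.7 21.3] [ 499.8 -287.3   64. ]
```

The drawer face is at 42 mm and the unit edge at 57 mm in the handle frame, so it is shut. Both rolls are on the spindle and the robot is clear.

```bash
python3 -c "
from cell import job
print(job.sign_off())"
```

```text
the job is handed in; nothing more can be done
None
```

The job is handed in at about 29 s of the allowed 67 s: the wide roll is on the spindle base with the narrow roll on top, and the drawer is shut with the tin left inside. The sign-off gave no verdict, and I did not measure the other desk items again at the end.

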